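# Test-thread thumb screws in a gauge bar

## Robot

A 6-joint arm with a two-finger parallel gripper is mounted at the origin on a cart in front of the work surface, level with it; the furniture and walls round the work are solid. World frame = base frame: x ahead of the robot, y to its left, z up, the work surface at z = 0. Lengths are in m, angles in rad, forces in N, time in s.
With the tool pointing down it reaches from about 0.25 to 0.775 m from the base axis. Payload 4 kg.
Tool frame: the origin (TCP) lies at the very end of the fingers, on their centre line; the grasp point (between the pads) lies 19 mm behind it; z points along the fingers, y is the line along which they close (so a half turn about z gives the same grasp; the last joint's range is limited). The gripper opens to 94 mm and grips with 3 to 60 N. Pads are 16 mm wide; open, the fingers measure 119 mm over their backs; the gripper's body (75 mm by 177 mm) begins 78 mm behind the grasp point.
Start: joints at [1.221, 0.087, 1.371, -0, 1.684, -0.103], TCP at [0.134, 0.533, 0.206] pointing down, gripper open.
Joint ranges: [-3.1, 3.1], [-0.76, 2.03], [0.27, 2.55], [-1.08, 4.22], [0.17, 2.65], [-2.57, 2.57]. Speed limits (rad/s): [2.79, 2.79, 3.14, 3.14, 3.14, 3.14].

## Interface

Orientations are given as [roll, pitch, yaw] about the fixed x, y, z axes, in that order (R = Rz(yaw) Ry(pitch) Rx(roll)).
In Python, from bench import robot gives the robot as it stands. The module is installed in compiled form; this text tells all that it offers.
- The arm moves only by the tool move_arm, never from a script. Its argument "deltas" is one flat list of numbers, 7 for each row, row after row: the turn, a rotation vector about the tool's x, y, z in rad, then the shift along the tool's x, y, z in cm, then the closure, from -1 (fully open) to 1 (shut). A call has 1 to 8 rows; each row is the pose to reach, as a shift and turn from the pose commanded when the call began, along the tool's axes at that moment; what a row does not reach only later rows make up. A row lasts 1/10 s, in which the tool goes at most 50 mm and 8.59 degrees, less where a joint would pass 70% of its speed; a pose out of reach is approached as far as the arm can. A call with a gripper value outside its range is refused whole. The fingers move at their own pace and stop on an object; the grip force is fixed at half the most. Time passes only in rows, so rows that repeat a pose let the fingers close. It gives the time, the measured TCP pose, the force, the opening and the grip force at its end, in the units of the state.
- robot.get_obs(): the state, without advancing time (a new reading comes with each control period).
- robot.snapshot(name): name is "scene" or "top" or "wrist"; returns a dict with "image" (400x640x3 uint8, red, green, blue), "depth" (400x640 float32, m along the optical axis (not along the pixel's ray), 0 where there is no reading), "fov_y" (degrees; the focal length in pixels is half the picture's height over the tangent of half this angle, whatever the lens; pixels are square), "cx", "cy" (the principal point, pixels), "D" ([k1, k2, p1, p2, k3] as OpenCV has them; the pictures are not rectified), "origin" and "orientation" of the camera in the world; the wrist camera has in their place "T_tool_cam" (4x4, takes a point from camera to tool coordinates, whose origin is the TCP and whose axes are the flange's). Camera axes: x right, y up, looking along -z (the intrinsics and any distortion apply to the point x, -y, -z); pixel columns grow to the right and rows downward; lengths in m; the calibration is good to about 2 mm. A picture is of the moment at which its call begins: read the wrist's pose just before it.
- robot.close_job(): hands the job in; it is judged then, once.
The state is a dict: "time": time; "joint_positions": joint angles; "qvel": joint speeds; "joint_torque": joint torques, N m; "tool_pos": TCP position; "ee_rot": TCP orientation; "wrist_force": force on the tool from outside, world axes, zero at the start; "wrist_torque": the same for the moment, N m; "width": finger opening in m; "finger_force": force on a finger pad.
Only numpy, scipy, OpenCV 4.12 (cv2) and the standard library are available. Lean on these libraries where they do the work, as an engineer would, in place of code of your own. Each camera call takes 0.05 s, during which the arm holds its last target. There are 200 camera calls.

## Task

Three quarter-turn thumb screws stand in the nuts of the gauge bar. Try each one by turning it clockwise (seen from above): leave those that turn freely in the gauge, turned a full quarter turn and sunk home; any that binds part of the way is to be lifted out after you have tried it and put in the square tray. Leave everything else on the bench where it is.

Things in the scene. Friction and masses are not known exactly. Their poses are not given: they have to be found in the camera images.
- gauge: aluminium gauge bar fixed to the bench, 230 mm long (its y axis), 60 mm wide (x), 32 mm high; origin at the centre of its underside. Three gauge nuts at y = -85, 0 and 85 mm hold one screw each. At the start each screw's thumb grip lies along the bar (within 4 degrees), its origin 13 mm above the bench
- nut_1 (a point): centre of the mouth of the nut at y = -85 mm, on the bar's top face. In any nut a free screw turned clockwise rides down a ramp by 3 mm, by its own weight (the hand need not follow), and stops at about 95 degrees: grip across the bar, origin 10 mm above the bench, collar nearly on the bar
- nut_2 (a point): centre of the mouth of the middle nut, on the bar's top face. In any nut a screw that binds stops hard at 25 to 30 degrees (pushing harder gains nothing); it then lifts straight out, as any screw turned less than 20 degrees does (raise it 30 mm to clear the bar). Beyond that the lugs of a free screw are caught under the nut's roof
- nut_3 (a point): centre of the mouth of the nut at y = 85 mm, on the bar's top face. Behind and to the left of this end stands an electrode stand: a thin upright rod 310 mm high, with a level arm 130 mm up that reaches forward and left to the beaker. Come to the bar over it or round in front of it
- screw_a: steel thumb screw, upright in one of the three gauge nuts (which one varies). Origin on its axis, at the underside of its cross lugs; z up. Thumb grip along its x: 38 mm long, 10 mm thick (y), z = 28 to 57 mm; collar 40 mm across at z = 23 to 27; 10 mm shank down to z = -9; lugs reach 15 mm out along +x and -x. 70 g. All three look alike; only turning shows whether it is free.
- screw_b: steel thumb screw, upright in one of the three gauge nuts (which one varies). Origin on its axis, at the underside of its cross lugs; z up. Thumb grip along its x: 38 mm long, 10 mm thick (y), z = 28 to 57 mm; collar 40 mm across at z = 23 to 27; 10 mm shank down to z = -9; lugs reach 15 mm out along +x and -x. 70 g. All three look alike; only turning shows whether it is free.
- screw_c: steel thumb screw, upright in one of the three gauge nuts (which one varies). Origin on its axis, at the underside of its cross lugs; z up. Thumb grip along its x: 38 mm long, 10 mm thick (y), z = 28 to 57 mm; collar 40 mm across at z = 23 to 27; 10 mm shank down to z = -9; lugs reach 15 mm out along +x and -x. 70 g. All three look alike; only turning shows whether it is free.
- tray: grey plastic square tray for rejects, fixed to the bench, empty, 105 x 105 mm outside, 28 mm high, walls and floor 3 mm; origin at the centre of its underside
- petri: bystander: closed petri dish, 61 mm across, 14 mm high, loose; origin at the centre of its underside
- forceps: bystander: steel forceps lying flat, 130 mm long, 9 mm high, loose; origin under the middle
- stopper: bystander: small rubber stopper, 23 mm across, 22 mm high, loose; origin at the centre of its underside
- tube_holder: bystander: wooden test-tube holder lying flat, 170 mm long (y), 22 mm wide, 12 mm high, loose; origin under the middle
Mind the look-alikes: they are no part of the job. Leave any black, red or yellow look-alike of the screw_a alone.

How it is judged:
By the outcome, as a careful person would: the job done as asked, in the order asked, and still so for the second after the job is handed in, with the robot touching nothing.
It also fails if it takes over 64 s, if anything falls off the work surface, if the arm or the gripper's body presses on something with over 40 N, if the wrist force passes 120 N, or if a joint passes its speed limit or range.

## Working session

There is one attempt and no reset: what is moved stays moved. The work goes in short steps, Python scripts to look and compute and a tool call to move; the robot and the scene stay as the last step left them, time stands still between calls to the robot, and variables do not carry over. Pictures are saved under pics/ and viewed, at most 11 in all, crops included, and the job is handed in when it is done.

Besides the shell and the picture viewer there is one more tool, called after ">>>" as name(argument=value, ...) on one line, values as JSON. move_arm: Moves the arm, as the interface text tells. Its arguments: {"type":"object","properties":{"deltas":{"type":"array","items":{"type":"number"}}},"required":["deltas"]}

```bash
mkdir -p pics; cat > h.py <<'E'
import numpy as np, cv2
from scipy.spatial.transform import Rotation as R
from bench import robot
def snap(n):
    o=robot.get_obs(); s=robot.snapshot(n)
    if n=="wrist":
        T=np.eye(4); T[:3,:3]=R.from_euler('xyz',o["ee_rot"]).as_matrix(); T[:3,3]=o["tool_pos"]
        s["T"]=T@np.array(s["T_tool_cam"])
    else:
        T=np.eye(4); q=np.array(s["orientation"],float)
        T[:3,:3]=q if q.shape==(3,3) else (R.from_euler('xyz',q).as_matrix() if q.size==3 else R.from_quat(q).as_matrix())
        T[:3,3]=s["origin"]; s["T"]=T
    f=200/np.tan(np.radians(s["fov_y"])/2)
    s["K"]=np.array([[f,0,s["cx"]],[0,f,s["cy"]],[0,0,1.]])
    return s
def rays(s,px):
    p=cv2.undistortPoints(np.array(px,float).reshape(-1,1,2),s["K"],np.array(s["D"],float)).reshape(-1,2)
    return np.c_[p[:,0],-p[:,1],-np.ones(len(p))]
def onplane(s,px,z):
    d=rays(s,px)@s["T"][:3,:3].T; o=s["T"][:3,3]
    return o+d*((z-o[2])/d[:,2])[:,None]
def bydepth(s,px):
    r=rays(s,px); dep=np.array([s["depth"][int(v),int(u)] for u,v in px])
    return (r*dep[:,None])@s["T"][:3,:3].T+s["T"][:3,3]
def save(s,name): cv2.imwrite("pics/"+name,s["image"][:,:,::-1])
E
python3 - <<'E'
from h import *
import pickle
for n in("scene","top"):
    s=snap(n); save(s,n+"0.png"); pickle.dump(s,open(n+".pkl","wb")); print(n,s["fov_y"],s["D"],s["origin"],s["orientation"])
print(robot.get_obs())
E
```

```text
scene 47.24416276570526 [-0.05723935  0.          0.          0.          0.        ] [0.01929473 0.34360075 0.93603905] [ 0.68579812  0.01199622 -2.39167407]
top 50.69298189478839 [0.00440057 0.         0.         0.         0.        ] [ 0.25459374 -0.17837171  1.23030759] [ 2.04374497e-01 -5.90875117e-04 -1.48492344e+00]
{'time': 0.1, 'joint_positions': array([ 1.22089095e+00,  8.78951437e-02,  1.37204888e+00,  5.58507293e-07,
        1.68360518e+00, -1.03050835e-01]), 'qvel': array([-0.00049789, -0.00081506, -0.00441224,  0.00042874, -0.00017618,
       -0.00060204]), 'joint_torque': array([ 1.44445872e-03, -3.41254234e+01, -3.03301549e+01,  7.19201728e-02,
        3.04137392e-02, -8.90265687e-05]), 'tool_pos': array([0.13420897, 0.53288227, 0.20444106]), 'ee_rot': array([-3.13964653e+00, -2.01820295e-04,  2.89473798e+00]), 'wrist_force': array([0.03765321, 0.1824884 , 0.88328116]), 'wrist_torque': array([0.00051004, 0.03506919, 0.01496663]), 'finger_force': 0.0, 'width': 0.0940791416538918}
```

View pics/top0.png

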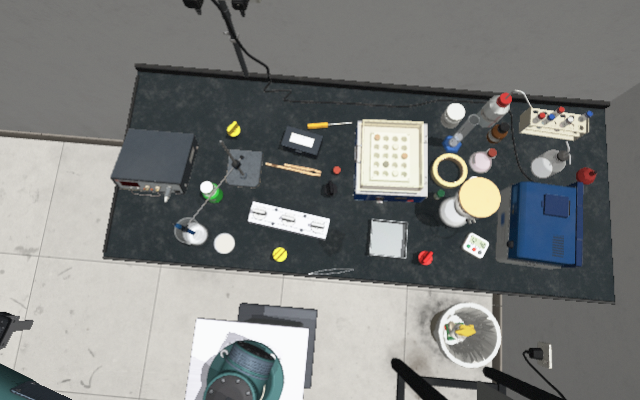

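View pics/scene0.png

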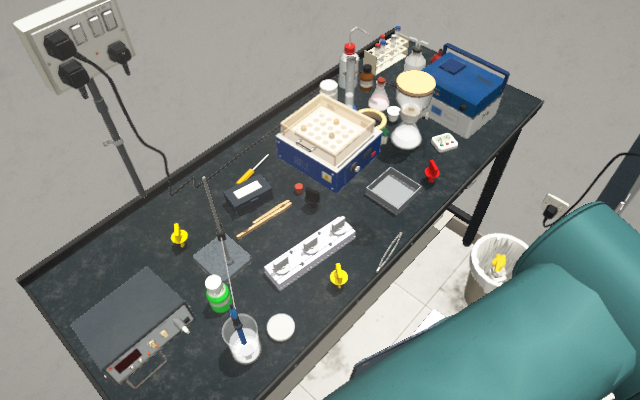

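The top view shows the gauge bar from (250,210) to (328,229), with nut_3 at the left end by the stand. The three steel screws are at about (261,212), (288,219) and (317,227). The tray is at (389,239), the petri dish at (224,243), the forceps at (330,272), and the tube holder at (293,169).

What could be taken for a screw: the steel ones standing in the bar, yellow at (280,254) and (233,129), red at (426,257), black at (331,188). I choose the three steel ones in the bar and will check them in a close crop.

```bash
python3 - <<'E'
from h import *
import pickle
for n,roi,tray in(("top",(240,335,195,245),(389,239)),("scene",(255,365,210,295),(393,190))):
    s=pickle.load(open(n+".pkl","rb")); im=s["image"].astype(int)
    g=np.zeros(im.shape[:2],np.uint8); a,b,c,d=roi
    # points via depth for all roi, take those with z in 25..38mm
    px=[(u,v) for v in range(c,d) for u in range(a,b)]
    P=bydepth(s,px); ok=(abs(P[:,2]-.032)<.006)
    hi=(P[:,2]>.055)&(P[:,2]<.08)
    q=np.array(px)[ok]; m=np.zeros_like(g); m[q[:,1],q[:,0]]=255
    cn=max(cv2.findContours(m,0,1)[0],key=cv2.contourArea)
    W=onplane(s,cn.reshape(-1,2),.032)
    r=cv2.minAreaRect((W[:,:2]*1000).astype(np.float32)); print(n,"bar",r, cv2.boxPoints(r).tolist())
    H=P[hi]; mm=np.zeros_like(g); qq=np.array(px)[hi]; mm[qq[:,1],qq[:,0]]=255
    k,l,st,ce=cv2.connectedComponentsWithStats(mm)
    for i in range(1,k):
        if st[i,4]>5:
            sel=l[qq[:,1],qq[:,0]]==i; print("grip",st[i,4],ce[i],H[sel].mean(0))
    u,v=tray
    px=[(x,y) for y in range(v-35,v+35) for x in range(u-40,u+40)]; P=bydepth(s,px)
    ok=(P[:,2]>.018)&(P[:,2]<.034)
    r=cv2.minAreaRect((P[ok][:,:2]*1000).astype(np.float32)); print("tray",r)
    # other tall stuff: cable/rod
im=pickle.load(open("top.pkl","rb"))["image"][110:290,160:440]
cv2.imwrite("pics/c1.png",cv2.resize(im,None,fx=2.8,fy=2.8,interpolation=2)[:,:,::-1])
s=pickle.load(open("top.pkl","rb"))
for p in [(190,220),(200,213),(208,203),(212,192),(220,180),(228,170),(234,158),(230,148),(224,243),(280,254)]: print(p,bydepth(s,[p])[0].round(3))
E
```

```text
top bar ((444.43975830078125, -75.25203704833984), (229.91197204589844, 60.36825180053711), 81.94038391113281) [[398.4365539550781, -184.8406524658203], [458.2085266113281, -193.3044891357422], [490.4429626464844, 34.336578369140625], [430.6709899902344, 42.8004150390625]]
grip 57 [258.61403509 211.54385965] [0.45559318 0.00806458 0.06923098]
grip 56 [287.91071429 218.25      ] [ 0.44364386 -0.07548862  0.0696414 ]
grip 60 [317.5 225. ] [ 0.43199739 -0.15925536  0.06827841]
tray ((414.3459777832031, -395.951416015625), (172.77188110351562, 110.63067626953125), 85.72168731689453)
scene bar ((441.9385070800781, -73.9925308227539), (231.9273223876953, 63.07097625732422), 82.22804260253906) [[395.0108337402344, -184.62640380859375], [457.5024719238281, -193.15553283691406], [488.8661804199219, 36.64134216308594], [426.3745422363281, 45.17047119140625]]
grip 99 [338.38383838 221.98989899] [ 0.43055384 -0.15672596  0.06554334]
grip 104 [310.5        240.85576923] [ 0.44235807 -0.07318231  0.06517214]
grip 110 [280.82727273 260.73636364] [0.45396194 0.01052338 0.06586395]
grip 80 [339.175 270.925] [ 0.34185836 -0.05836432  0.06432984]
tray ((449.35675048828125, -389.60491943359375), (159.49945068359375, 169.2606658935547), 89.2864990234375)
(190, 220) [0.412 0.189 0.09 ]
(200, 213) [0.448 0.191 0.003]
(208, 203) [0.479 0.17  0.007]
(212, 192) [0.495 0.139 0.091]
(220, 180) [ 0.554  0.146 -0.001]
(228, 170) [0.583 0.123 0.014]
(234, 158) [0.574 0.072 0.172]
(230, 148) [0.656 0.129 0.   ]
(224, 243) [0.365 0.106 0.013]
(280, 254) [ 0.343 -0.064  0.067]
```

View pics/c1.png

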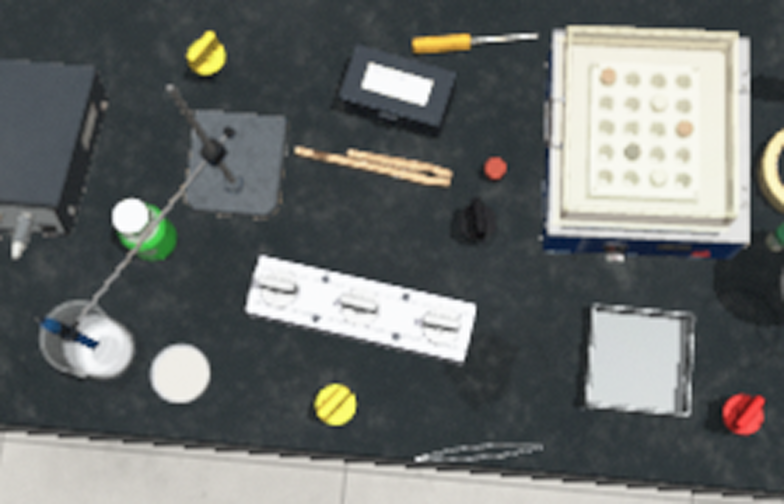

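The crop confirms three steel screws in the white bar, at crop (278,287), (358,303) and (438,325). The bar centre is near (0.4435, -0.0745) with yaw about -8°, and grip heights are about 68 mm as expected. The rod stands at about (0.575, 0.08), so I will go round in front of the stand.

```bash
cat >> h.py <<'E'
def go(*tgts):
    o=robot.get_obs(); p=np.array(o["tool_pos"]); R0=R.from_euler('xyz',o["ee_rot"])
    print("t",round(o["time"],2),"pos",p.round(4),"rpy",np.round(o["ee_rot"],3),"w",round(o["width"],4),"F",np.round(o["wrist_force"],1),"T",np.round(o["wrist_torque"],2))
    for x,y,z,yaw in tgts:
        rv=(R0.inv()*R.from_euler('xyz',[np.pi,0,yaw])).as_rotvec(); d=R0.inv().apply(np.array([x,y,z])-p)*100
        print((x,y,z,yaw),"turn",rv.round(3),"cm",d.round(2))
E
python3 - <<'E'
from h import *
import pickle
go((.28,.25,.30,2.0),(.35,0,.30,1.43))
s=pickle.load(open("top.pkl","rb"))
print(bydepth(s,[(389,239),(375,240),(400,240),(385,250)]))
print(onplane(s,[(389,238.6)],.028))
E
```

```text
t 0.1 pos [0.1342 0.5329 0.2044] rpy [-3.14  -0.     2.895] w 0.0941 F [0.  0.2 0.9] T [0.   0.04 0.01]
(0.28, 0.25, 0.3, 2.0) turn [-0.002  0.001  0.895] cm [-21.05 -23.89  -9.51]
(0.35, 0, 0.3, 1.43) turn [-2.000e-03  1.000e-03  1.465e+00] cm [-33.94 -46.42  -9.47]
[[ 0.41887585 -0.36965798  0.0022751 ]
 [ 0.41214524 -0.32884219  0.00457471]
 [ 0.41867565 -0.40172986  0.00252617]
 [ 0.38575657 -0.35962139  0.00322216]]
[[ 0.41658072 -0.36559104  0.028     ]]
```

>>> move_arm(deltas=[0,0,0.15,-2,-2,-6,-1,0,0,0.3,-5,-5,-9.5,-1,0,0,0.45,-9,-9,-9.5,-1,0,0,0.6,-13,-13,-9.5,-1,0,0,0.75,-17,-18,-9.5,-1,0,0,0.9,-21,-24,-9.5,-1,0,0,1.05,-23,-27,-9.5,-1,0,0,1.2,-25,-31,-9.5,-1])

```text
time: 0.9
tool_pos: [0.2881, 0.2125, 0.2999]
ee_rot: [-3.141, 0.0, 1.689]
wrist_force: [2.1, 0.1, -0.0]
width: 0.0941
finger_force: 0.0
```

```bash
python3 - <<'E'
from h import *
go((.4,-.0745,.30,1.43),(.43,-.0745,.26,1.43))
E
```

```text
t 0.9 pos [0.2881 0.2125 0.2999] rpy [-3.141  0.     1.689] w 0.0941 F [ 2.1  0.1 -0. ] T [-0.07  0.02 -0.04]
(0.4, -0.0745, 0.3, 1.43) turn [-0.     0.     0.259] cm [-29.82   7.72  -0.  ]
(0.43, -0.0745, 0.26, 1.43) turn [-0.     0.     0.259] cm [-30.18  10.7    3.99]
```

>>> move_arm(deltas=[0,0,0.1,-4,1,0,-0.3,0,0,0.2,-9,2,0,-0.3,0,0,0.26,-14,3.5,0,-0.3,0,0,0.26,-19,5,0,-0.3,0,0,0.26,-24,6.2,0,-0.3,0,0,0.26,-28,7.2,0,-0.3,0,0,0.26,-29.8,7.7,0,-0.3,0,0,0.26,-29.8,7.7,0,-0.3])

```text
time: 1.7
tool_pos: [0.4014, -0.0739, 0.299]
ee_rot: [-3.139, -0.0, 1.43]
wrist_force: [-0.3, 1.1, -0.2]
width: 0.0611
finger_force: 0.0
```

```bash
python3 - <<'E'
from h import *
import pickle
s=snap("wrist"); save(s,"w1.png"); pickle.dump(s,open("w1.pkl","wb"))
print(s["T"].round(3),s["fov_y"],s["D"])
go()
E
```

```text
[[ 0.99   0.135  0.039  0.413]
 [-0.141  0.956  0.258  0.002]
 [-0.002 -0.261  0.965  0.478]
 [ 0.     0.     0.     1.   ]] 62.13240243050384 [-0.05154399  0.          0.          0.          0.        ]
t 1.75 pos [ 0.401  -0.0724  0.2995] rpy [-3.139e+00 -1.000e-03  1.432e+00] w 0.0612 F [-0.1 -0.3 -0.1] T [-0.06  0.05 -0.01]
```

View pics/w1.png

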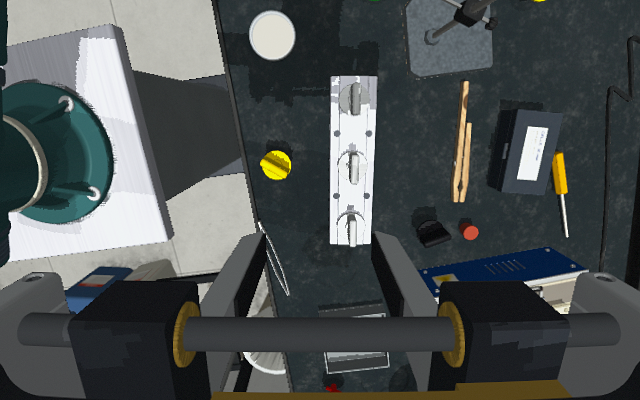

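The wrist view shows the bar at columns 331-377 and rows 76-244, with the steel grips at (355,98), (354,167) and (352,228). The yellow look-alike is at (276,165).

```bash
cat >> h.py <<'E'
def grips(s,roi,lo=.058,hi=.076):
    a,b,c,d=roi; px=np.array([(u,v) for v in range(c,d) for u in range(a,b)]); P=bydepth(s,px)
    ok=(P[:,2]>lo)&(P[:,2]<hi); m=np.zeros((400,640),np.uint8); m[px[ok][:,1],px[ok][:,0]]=255
    k,l,st,ce=cv2.connectedComponentsWithStats(m)
    for i in range(1,k):
        if st[i,4]<25: continue
        Q=P[l[px[:,1],px[:,0]]==i]; zt=np.percentile(Q[:,2],80); Q=Q[Q[:,2]>zt-.006]
        r=cv2.minAreaRect((Q[:,:2]*1000).astype(np.float32)); e=np.linalg.eigh(np.cov(Q[:,:2].T))[1][:,1]
        print("grip",ce[i].round(0),"c",np.round(r[0],1),"size",np.round(r[1],1),"top",round(zt,4),"dir deg",round(np.degrees(np.arctan2(e[1],e[0]))%180,1))
E
python3 - <<'E'
from h import *
import pickle
s=pickle.load(open("w1.pkl","rb"))
grips(s,(325,385,70,250))
px=np.array([(u,v) for v in range(70,250) for u in range(322,385)]);P=bydepth(s,px);Q=P[abs(P[:,2]-.032)<.005]
r=cv2.minAreaRect((Q[:,:2]*1000).astype(np.float32));print("bar",r,np.median(Q[:,2]))
go((.4435,-.0745,.10,1.43),(.4435,-.0745,.045,1.43))
E
```

```text
grip [356.  99.] c [458.1  10.3] size [35.8  9.7] top 0.0704 dir deg 83.2
grip [354. 169.] c [446.1 -73.8] size [38.1 10.2] top 0.0701 dir deg 81.5
grip [352. 232.] c [ 434.5 -157.3] size [37.8  9.4] top 0.07 dir deg 83.8
bar ((446.53485107421875, -73.82919311523438), (228.870361328125, 60.478031158447266), 81.84709930419922) 0.031787421067356464
t 1.75 pos [ 0.401  -0.0724  0.2995] rpy [-3.139e+00 -1.000e-03  1.432e+00] w 0.0612 F [-0.1 -0.3 -0.1] T [-0.06  0.05 -0.01]
(0.4435, -0.0745, 0.1, 1.43) turn [-0.002 -0.001  0.002] cm [ 0.36  4.28 19.94]
(0.4435, -0.0745, 0.045, 1.43) turn [-0.002 -0.001  0.002] cm [ 0.36  4.3  25.44]
```

>>> move_arm(deltas=[0,0,0,0.2,2,4,0,0,0,0,0.4,4.4,9,0,0,0,0,0.5,4.4,14,0,0,0,0,0.5,4.4,18,0,0,0,0,0.5,4.4,19.5,0,0,0,0,0.5,4.4,20,0,0,0,0,0.5,4.4,20,0,0,0,0,0.5,4.4,20,0])

```text
time: 2.55
tool_pos: [0.4466, -0.0725, 0.1023]
ee_rot: [3.138, 0.0, 1.436]
wrist_force: [0.0, -0.1, 0.8]
width: 0.047
finger_force: 0.0
```

```bash
python3 - <<'E'
from h import *
s=snap("wrist"); save(s,"w2.png")
grips(s,(200,460,0,399))
go((.4455,-.0738,.045,1.43))
E
```

```text
grip [318.  99.] c [458.4  10.4] size [37.2 10.8] top 0.0701 dir deg 83.0
grip [318. 227.] c [446.3 -73.4] size [37.3 10.5] top 0.07 dir deg 81.4
grip [317. 312.] c [ 436.4 -140.2] size [3.4 9.7] top 0.068 dir deg 171.8
grip [318. 353.] c [ 432.6 -173.2] size [5.1 8.4] top 0.07 dir deg 173.4
t 2.6 pos [ 0.4468 -0.0727  0.1025] rpy [3.138 0.    1.436] w 0.0469 F [-0.3  0.5 -0.9] T [-0.07  0.12 -0.02]
(0.4455, -0.0738, 0.045, 1.43) turn [0.004 0.    0.006] cm [-0.13 -0.14  5.75]
```

View pics/w2.png

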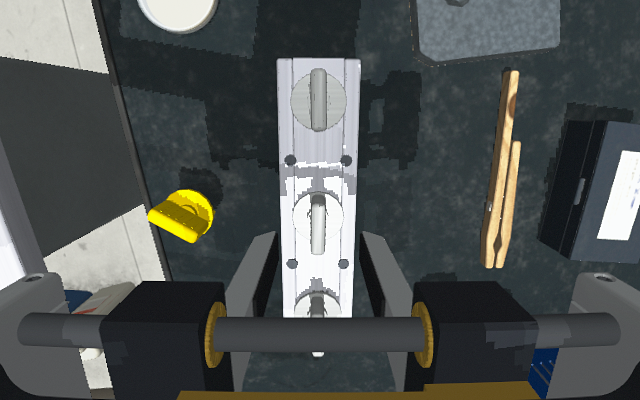

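The view shows the middle grip at (318,227), centred between the fingers. I descend and close.

>>> move_arm(deltas=[0,0,0,-0.1,0,2,0,0,0,0,-0.1,0,4.5,0,0,0,0,-0.1,0,5.7,0,0,0,0,-0.1,0,5.7,0.4,0,0,0,-0.1,0,5.7,1,0,0,0,-0.1,0,5.7,1,0,0,0,-0.1,0,5.7,1,0,0,0,-0.1,0,5.7,1])

```text
time: 3.4
tool_pos: [0.4459, -0.074, 0.0442]
ee_rot: [3.14, 0.0, 1.435]
wrist_force: [0.1, 0.3, 0.3]
width: 0.0103
finger_force: 0.0
```

```bash
python3 - <<'E'
from h import *
go()
E
```

```text
t 3.4 pos [ 0.4459 -0.074   0.0442] rpy [3.14  0.    1.435] w 0.0103 F [0.1 0.3 0.3] T [-0.05  0.13 -0.03]
```

>>> move_arm(deltas=[0,0,0,0,0,0,1,0,0,0,0,0,0,1,0,0,0.1,0,0,0,1,0,0,0.2,0,0,0,1,0,0,0.3,0,0,0,1,0,0,0.4,0,0,0,1,0,0,0.48,0,0,0,1,0,0,0.48,0,0,0,1])

```text
time: 4.2
tool_pos: [0.4462, -0.0742, 0.0441]
ee_rot: [3.139, -0.0, 0.956]
wrist_force: [1.0, -1.5, 3.8]
width: 0.01
finger_force: 30.7
```

```bash
python3 - <<'E'
from h import *
go()
E
```

```text
t 4.2 pos [ 0.4462 -0.0742  0.0441] rpy [ 3.139 -0.     0.956] w 0.01 F [ 1.  -1.5  3.8] T [-0.25 -0.07  0.55]
```

>>> move_arm(deltas=[0,0,0.05,0,0,0,1,0,0,0.1,0,0,0,1,0,0,0.15,0,0,0,1,0,0,0.15,0,0,0,1])

```text
time: 4.6
tool_pos: [0.4463, -0.0741, 0.0441]
ee_rot: [3.139, -0.001, 0.808]
wrist_force: [0.6, -0.5, 4.1]
width: 0.012
finger_force: 33.3
```

```bash
python3 - <<'E'
from h import *
go()
E
```

```text
t 4.6 pos [ 0.4463 -0.0741  0.0441] rpy [ 3.139e+00 -1.000e-03  8.080e-01] w 0.012 F [ 0.6 -0.5  4.1] T [-0.19 -0.1   0.69]
```

Torque rises and the width goes from 10 to 12 mm past about 28°, so the middle screw binds. I turn back to near the stop and lift.

>>> move_arm(deltas=[0,0,-0.1,0,0,0,1,0,0,-0.22,0,0,0,1,0,0,-0.22,0,0,0,1,0,0,-0.22,0,0,-0.3,1,0,0,-0.22,0,0,-0.6,1,0,0,-0.22,0,0,-1,1])

```text
time: 5.2
tool_pos: [0.4457, -0.0743, 0.0528]
ee_rot: [3.14, 0.0, 1.024]
wrist_force: [3.8, -2.4, -3.1]
width: 0.0094
finger_force: 29.9
```

```bash
python3 - <<'E'
from h import *
go()
E
```

```text
t 5.2 pos [ 0.4457 -0.0743  0.0528] rpy [3.14  0.    1.024] w 0.0094 F [ 3.8 -2.4 -3.1] T [-0.68 -0.88 -0.02]
```

>>> move_arm(deltas=[0,0,0,0,0,-1,1,0,0,0,0,0,-3,1,0,0,0,0,0,-7,1,0,0,0,0,0,-11,1,0,0,0,0,0,-14,1,0,0,0,0,0,-14.5,1,0,0,0,0,0,-14.5,1])

```text
time: 5.9
tool_pos: [0.4449, -0.0735, 0.198]
ee_rot: [-3.14, -0.0, 1.024]
wrist_force: [-0.0, -0.8, -0.8]
width: 0.0098
finger_force: 29.9
```

```bash
cat >> h.py <<'E'
def tilt(x,y,z,yaw,th):
    o=robot.get_obs(); p=np.array(o["tool_pos"]); R0=R.from_euler('xyz',o["ee_rot"])
    Rt=R.from_euler('xyz',[np.pi,0,yaw])*R.from_rotvec([0,th,0])
    print((x,y,z,yaw,th),"turn",(R0.inv()*Rt).as_rotvec().round(3),"cm",(R0.inv().apply(np.array([x,y,z])-p)*100).round(2))
E
python3 - <<'E'
from h import *
s=snap("wrist"); save(s,"w3.png")
go((.42,-.367,.2,0.0)); 
E
```

```text
t 5.95 pos [ 0.4442 -0.0733  0.1965] rpy [-3.138e+00  1.000e-03  1.024e+00] w 0.01 F [ 0.   0.3 -2.2] T [-0.07  0.12 -0.  ]
(0.42, -0.367, 0.2, 0.0) turn [-0.003  0.002  1.024] cm [-26.35  13.18  -0.39]
```

View pics/w3.png

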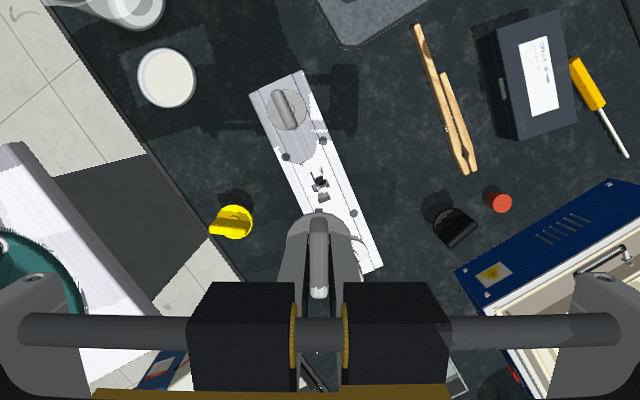

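The middle screw is held between the fingers at (318,260), and the middle nut at (320,185) is empty. Next I carry the screw over the tray.

>>> move_arm(deltas=[0,0,0.12,-3,1.5,-0.5,1,0,0,0.26,-7,3.5,-0.5,1,0,0,0.4,-11.5,5.7,-0.5,1,0,0,0.54,-16,8,-0.5,1,0,0,0.68,-20,10,-0.5,1,0,0,0.82,-24,12,-0.5,1,0,0,0.96,-26,13,-0.5,1,0,0,1.02,-26.3,13.2,-0.5,1])

```text
time: 6.75
tool_pos: [0.4194, -0.3687, 0.1986]
ee_rot: [-3.136, 0.006, -0.003]
wrist_force: [-0.6, 0.9, -0.7]
width: 0.0097
finger_force: 29.9
```

```bash
python3 - <<'E'
from h import *
s=snap("top"); 
P=[(u,v) for v in range(200,275) for u in range(355,425)]
Q=bydepth(s,P); k=abs(Q[:,2]-.028)<.005
save(s,"t2.png")
r=cv2.minAreaRect((Q[k][:,:2]*1000).astype(np.float32)); print(r)
for q in [(360,160),(362,190),(362,198),(420,198),(426,257)]: print(q,bydepth(s,[q])[0].round(3))
go(); tilt(.40,-.367,.12,0,.7); tilt(.421,-.367,.04,0,.7)
E
```

```text
((445.5898132324219, -360.68121337890625), (170.15354919433594, 106.67198944091797), 5.700539588928223)
(360, 160) [ 0.622 -0.263  0.094]
(362, 190) [ 0.536 -0.274  0.093]
(362, 198) [ 0.526 -0.28   0.038]
(420, 198) [ 0.414 -0.328  0.565]
(426, 257) [ 0.319 -0.337  0.583]
t 6.8 pos [ 0.4197 -0.368   0.1988] rpy [-3.136e+00  6.000e-03 -3.000e-03] w 0.0096 F [ 0.9  0.6 -1. ] T [-0.03  0.1  -0.04]
(0.4, -0.367, 0.12, 0, 0.7) turn [-0.004  0.706 -0.005] cm [-1.93 -0.05  7.89]
(0.421, -0.367, 0.04, 0, 0.7) turn [-0.004  0.706 -0.005] cm [ 2.200e-01 -1.000e-02  1.588e+01]
```

View pics/t2.png

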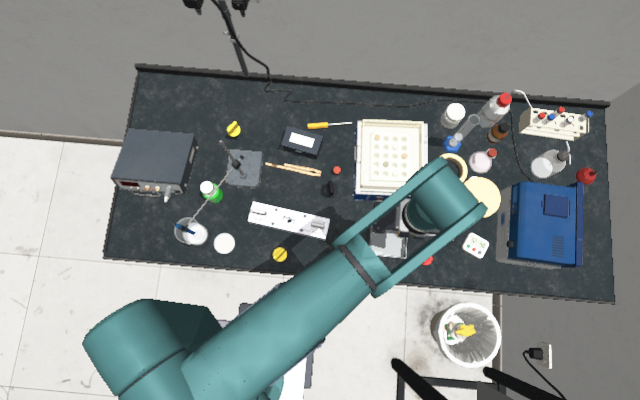

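The top view shows the hand over the tray at (390,225), and everything else is unmoved. I tilt at height and then measure.

>>> move_arm(deltas=[0,0.12,0,-0.5,0,1,1,0,0.25,0,-1,0,3,1,0,0.38,0,-1.5,0,5,1,0,0.5,0,-1.9,0,7,1,0,0.62,0,-1.9,0,7.9,1,0,0.7,0,-1.9,0,7.9,1,0,0.7,0,-1.9,0,7.9,1])

```text
time: 7.5
tool_pos: [0.4, -0.364, 0.1186]
ee_rot: [-3.129, -0.696, -0.006]
wrist_force: [-0.3, 0.0, -1.7]
width: 0.0097
finger_force: 29.9
```

```bash
python3 - <<'E'
from h import *
import pickle
s=snap("wrist"); save(s,"w4.png")
v,u=np.mgrid[0:400:2,0:640:2]; px=np.c_[u.ravel(),v.ravel()]; P=bydepth(s,px)
k=(abs(P[:,2]-.028)<.003)&(P[:,0]>.35)&(P[:,0]<.49)&(P[:,1]>-.44)&(P[:,1]<-.29)
print("tray",k.sum(),cv2.minAreaRect((P[k][:,:2]*1000).astype(np.float32)))
t=pickle.load(open("top.pkl","rb")); 
px=np.array([(u,v) for v in range(245,270) for u in range(413,440)]);Q=bydepth(t,px);k=Q[:,2]>.03;print("red",Q[k].min(0),Q[k].max(0))
go(); tilt(.421,-.367,.04,0,.7)
E
```

```text
tray 259 ((434.6362609863281, -363.8060607910156), (105.4522476196289, 71.93214416503906), 89.96219635009766)
red [ 0.25459374 -0.48829505  0.03148053] [ 0.38704486 -0.17837171  1.23030759]
t 7.55 pos [ 0.4011 -0.3653  0.1209] rpy [-3.134e+00 -6.970e-01 -2.000e-03] w 0.0099 F [ 0.1 -0.8 -0.6] T [-0.    0.54 -0.07]
(0.421, -0.367, 0.04, 0, 0.7) turn [-0.007  0.003 -0.002] cm [-3.66  0.23  7.48]
```

View pics/w4.png

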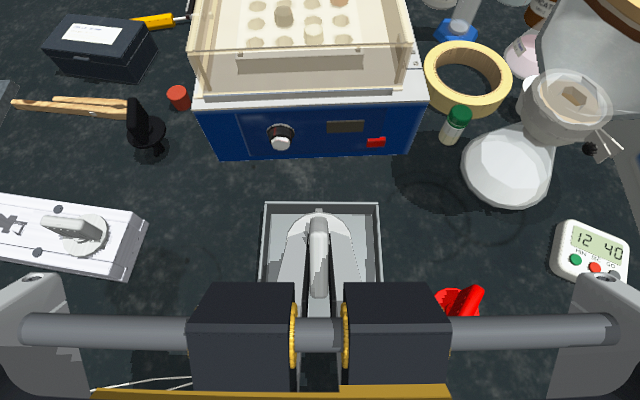

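The view shows the screw held tilted over the tray, whose rim spans columns 262-382 and rows 203-285. The tray centre is about (0.418, -0.364). I lower and release.

>>> move_arm(deltas=[0,0,0,-1.5,0,2.5,1,0,0,0,-3,0,5,1,0,0,0,-3.7,0,6.5,1,0,0,0,-3.7,0,7.2,1,0,0,0,-3.7,0,7.5,1,0,0,0,-3.7,0,7.5,1])

```text
time: 8.15
tool_pos: [0.4236, -0.3673, 0.0441]
ee_rot: [3.14, -0.7, 0.007]
wrist_force: [0.4, 0.1, -0.4]
width: 0.0095
finger_force: 29.9
```

```bash
python3 - <<'E'
from h import *
go()
E
```

```text
t 8.15 pos [ 0.4236 -0.3673  0.0441] rpy [ 3.14  -0.7    0.007] w 0.0095 F [ 0.4  0.1 -0.4] T [0.04 0.55 0.01]
```

>>> move_arm(deltas=[0,0,0,-0.25,0,0.3,1,0,0,0,-0.25,0,0.3,1,0,0,0,-0.25,0,0.3,0.4,0,0,0,-0.25,0,0.3,0.3,0,0,0,-0.25,0,0.3,0.3,0,0,0,-0.25,0,0.3,0.3,0,0,0,-0.25,0,-1,0.3,0,0,0,-0.25,0,-4,0.3])

```text
time: 8.95
tool_pos: [0.3944, -0.3653, 0.0709]
ee_rot: [-3.136, -0.698, 0.003]
wrist_force: [-0.0, -0.4, -0.5]
width: 0.033
finger_force: 0.0
```

>>> move_arm(deltas=[0,0,0,0,0,-4,0.3,0,0,0,0,0,-8,0.3,0,0,0,0,0,-10,0.3,0,0,0,0,0,-10,0.3])

```text
time: 9.35
tool_pos: [0.3294, -0.3699, 0.1523]
ee_rot: [3.132, -0.701, 0.008]
wrist_force: [0.7, -0.1, 0.9]
width: 0.0329
finger_force: 0.0
```

```bash
python3 - <<'E'
from h import *
s=snap("wrist"); save(s,"w5.png")
go((.38,-.25,.25,.7),(.4,-.19,.25,1.43))
E
```

```text
t 9.4 pos [ 0.3299 -0.3688  0.1503] rpy [ 3.137 -0.7    0.006] w 0.0331 F [-0.4 -0.7 -1. ] T [ 0.01  0.42 -0.  ]
(0.38, -0.25, 0.25, 0.7) turn [ 0.247 -0.67  -0.667] cm [ 10.31 -11.83  -4.41]
(0.4, -0.19, 0.25, 1.43) turn [ 0.501 -0.573 -1.363] cm [ 11.87 -17.82  -3.13]
```

View pics/w5.png

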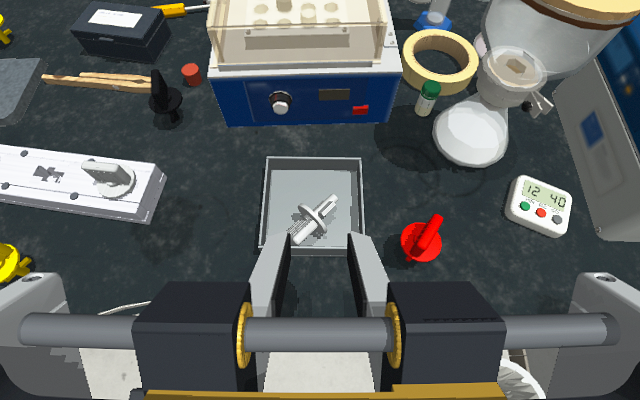

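The rejected screw lies wholly inside the tray at (315,222). Next is nut_1.

```bash
python3 - <<'E'
from h import *
go((.36,-.36,.22,.1),(.40,-.25,.22,.8),(.434,-.157,.2,1.43))
E
```

```text
t 9.4 pos [ 0.3299 -0.3688  0.1503] rpy [ 3.137 -0.7    0.006] w 0.0331 F [-0.4 -0.7 -1. ] T [ 0.01  0.42 -0.  ]
(0.36, -0.36, 0.22, 0.1) turn [ 0.038 -0.7   -0.092] cm [ 6.8  -0.84 -3.39]
(0.4, -0.25, 0.22, 0.8) turn [ 0.282 -0.661 -0.762] cm [  9.91 -11.83  -0.83]
(0.434, -0.157, 0.2, 1.43) turn [ 0.501 -0.573 -1.363] cm [ 11.26 -21.13   2.88]
```

>>> move_arm(deltas=[0,-0.15,0,2,0,-2,0.3,0,-0.3,0,4,0,-3,0.3,0,-0.45,0,6,0,-3.4,0.3,0,-0.6,0,7,-1,-3.4,0.3,0.04,-0.7,-0.09,7.5,-4,-3,0.1,0.12,-0.69,-0.3,8.5,-8,-2,0,0.2,-0.68,-0.53,9.4,-11,-1,0,0.28,-0.66,-0.76,10,-14,0,0])

```text
time: 10.2
tool_pos: [0.4073, -0.2246, 0.2111]
ee_rot: [-3.134, -0.003, 0.56]
wrist_force: [-0.2, 0.3, 0.1]
width: 0.047
finger_force: 0.0
```

```bash
python3 - <<'E'
from h import *
go((.434,-.157,.2,1.43),(.434,-.157,.1,1.43))
E
```

```text
t 10.2 pos [ 0.4073 -0.2246  0.2111] rpy [-3.134e+00 -3.000e-03  5.600e-01] w 0.047 F [-0.2  0.3  0.1] T [-0.05  0.14  0.01]
(0.434, -0.157, 0.2, 1.43) turn [-0.006 -0.006 -0.87 ] cm [ 5.85 -4.3   1.16]
(0.434, -0.157, 0.1, 1.43) turn [-0.006 -0.006 -0.87 ] cm [ 5.82 -4.23 11.16]
```

>>> move_arm(deltas=[0,0,-0.14,2,-1.5,0,0,0,0,-0.28,4,-3,1,0,0,0,-0.42,5.8,-4.3,2,0,0,0,-0.56,5.8,-4.3,4,0,0,0,-0.7,5.8,-4.3,7,0,0,0,-0.83,5.8,-4.3,10,0,0,0,-0.87,5.8,-4.3,11,0,0,0,-0.87,5.8,-4.3,11.1,0])

```text
time: 11.0
tool_pos: [0.4313, -0.1576, 0.0985]
ee_rot: [-3.134, -0.009, 1.422]
wrist_force: [0.8, -0.1, -0.1]
width: 0.0472
finger_force: 0.0
```

```bash
python3 - <<'E'
from h import *
s=snap("wrist"); save(s,"w6.png"); grips(s,(180,480,0,399))
go((.434,-.157,.045,1.43))
E
```

```text
grip [185. 111.] c [359.  -67.5] size [11.5  6.7] top 0.0655 dir deg 80.9
grip [323. 227.] c [ 434.6 -157.5] size [37.  10.6] top 0.07 dir deg 83.6
grip [470. 247.] c [ 534.8 -188.1] size [15.9 10.7] top 0.0658 dir deg 26.2
t 11.05 pos [ 0.4322 -0.1582  0.1001] rpy [-3.137 -0.008  1.421] w 0.0468 F [0.7 0.9 0.6] T [-0.05  0.1  -0.02]
(0.434, -0.157, 0.045, 1.43) turn [-0.005 -0.008 -0.009] cm [0.1  0.18 5.51]
```

>>> move_arm(deltas=[0,-0.01,-0.03,0.1,0.25,2,0,0,-0.01,-0.03,0.1,0.25,4.5,0,0,-0.01,-0.03,0.1,0.25,5.5,0,0,-0.01,-0.03,0.1,0.25,5.5,0.4,0,-0.01,-0.03,0.1,0.25,5.5,1,0,-0.01,-0.03,0.1,0.25,5.5,1,0,-0.01,-0.03,0.1,0.25,5.5,1,0,-0.01,-0.03,0.1,0.25,5.5,1])

```text
time: 11.85
tool_pos: [0.4364, -0.1589, 0.0483]
ee_rot: [3.14, 0.005, 1.451]
wrist_force: [-1.6, 0.6, 0.4]
width: 0.0109
finger_force: 3.3
```

>>> move_arm(deltas=[0,0,0,0,0,0,1,0,0,0,0,0,0,1,0,0,0.1,0,0,0,1,0,0,0.2,0,0,0,1,0,0,0.3,0,0,0,1,0,0,0.4,0,0,0,1,0,0,0.48,0,0,0,1,0,0,0.48,0,0,0,1])

```text
time: 12.65
tool_pos: [0.436, -0.1586, 0.0481]
ee_rot: [3.14, 0.004, 0.971]
wrist_force: [-2.3, 0.9, 4.5]
width: 0.0099
finger_force: 30.0
```

```bash
python3 - <<'E'
from h import *
go()
E
```

```text
t 12.65 pos [ 0.436  -0.1586  0.0481] rpy [3.14  0.004 0.971] w 0.0099 F [-2.3  0.9  4.5] T [0.03 0.62 0.04]
```

>>> move_arm(deltas=[0,0,0.1,0,0,0,1,0,0,0.22,0,0,0,1,0,0,0.34,0,0,0,1,0,0,0.46,0,0,0,1,0,0,0.58,0,0,0,1,0,0,0.7,0,0,0,1,0,0,0.8,0,0,0,1,0,0,0.8,0,0,0,1])

```text
time: 13.45
tool_pos: [0.4358, -0.1584, 0.0468]
ee_rot: [3.138, 0.002, 0.173]
wrist_force: [-0.1, -0.9, -1.3]
width: 0.0098
finger_force: 30.0
```

```bash
python3 - <<'E'
from h import *
go()
E
```

```text
t 13.45 pos [ 0.4358 -0.1584  0.0468] rpy [3.138e+00 2.000e-03 1.730e-01] w 0.0098 F [-0.1 -0.9 -1.3] T [-0.04  0.19  0.01]
```

>>> move_arm(deltas=[0,0,0.1,0,0,0,1,0,0,0.2,0,0,0,1,0,0,0.3,0,0,0,1,0,0,0.37,0,0,0,1,0,0,0.42,0,0,0,1,0,0,0.42,0,0,0,1])

```text
time: 14.05
tool_pos: [0.4358, -0.1587, 0.047]
ee_rot: [3.137, 0.0, -0.246]
wrist_force: [-0.1, -1.2, -1.4]
width: 0.0094
finger_force: 30.0
```

```bash
python3 - <<'E'
from h import *
go()
E
```

```text
t 14.05 pos [ 0.4358 -0.1587  0.047 ] rpy [ 3.137  0.    -0.246] w 0.0094 F [-0.1 -1.2 -1.4] T [-0.13  0.24  0.01]
```

>>> move_arm(deltas=[0,0,0.05,0,0,0,1,0,0,0.05,0,0,0,1,0,0,0.05,0,0,0,0.4,0,0,0.05,0,0,0,0.4,0,0,0.05,0,0,0,0.4,0,0,0.05,0,0,0,0.4,0,0,0.05,0,0,-3,0.4,0,0,0.05,0,0,-6,0.4])

```text
time: 14.85
tool_pos: [0.4351, -0.1577, 0.1071]
ee_rot: [3.138, 0.002, -0.298]
wrist_force: [0.9, -0.5, 0.4]
width: 0.0284
finger_force: 0.0
```

```bash
python3 - <<'E'
from h import *
go((.425,-.15,.22,1.43))
s=snap("wrist"); grips(s,(150,500,0,399),.05,.076)
E
```

```text
t 14.85 pos [ 0.4351 -0.1577  0.1071] rpy [ 3.138e+00  2.000e-03 -2.980e-01] w 0.0284 F [ 0.9 -0.5  0.4] T [-0.06  0.11  0.04]
(0.425, -0.15, 0.22, 1.43) turn [ 0.     0.005 -1.728] cm [ -1.22  -0.41 -11.29]
grip [432.  25.] c [ 531.2 -272.2] size [54.2 23. ] top 0.0702 dir deg 64.2
grip [310.  48.] c [ 546.5 -186.1] size [38.1 11.1] top 0.0661 dir deg 14.2
grip [321. 218.] c [ 436.1 -158.8] size [10.6 37.8] top 0.0671 dir deg 164.2
```

nut_1's screw turned freely about 98° and its grip top is now 67 mm, so it has sunk home. Next is nut_3, after checking the rod's position.

```bash
python3 - <<'E'
from h import *
import pickle
t=pickle.load(open("top.pkl","rb"));s=pickle.load(open("scene.pkl","rb"))
print("top clamp z.13",onplane(t,[(236,164)],.13),"tip .31",onplane(t,[(220.5,141)],.31))
print("scene tip .31",onplane(s,[(205,178)],.31),"clamp",onplane(s,[(223,236)],.13))
go((.458,.0103,.16,1.43))
E
```

```text
top clamp z.13 [[0.57015552 0.07444294 0.13      ]] tip .31 [[0.57002919 0.07539288 0.31      ]]
scene tip .31 [[0.56469781 0.07457382 0.31      ]] clamp [[0.55841673 0.07629272 0.13      ]]
t 14.9 pos [ 0.4388 -0.1595  0.1137] rpy [ 3.136 -0.009 -0.298] w 0.0279 F [ 2.1 -0.3  2.4] T [-0.03  0.03  0.02]
(0.458, 0.0103, 0.16, 1.43) turn [ 0.012 -0.002 -1.728] cm [ -3.11 -16.77  -4.74]
```

>>> move_arm(deltas=[0,0,-0.15,0,0,-3,0.2,0,0,-0.3,-0.3,-1.5,-5.5,0,0,0,-0.45,-0.7,-3.5,-5.5,0,0,0,-0.6,-1,-5.5,-5.5,0,0,0,-0.75,-1.4,-7.5,-5.5,0,0,0,-0.9,-1.8,-10,-5.5,0,0,0,-1.05,-2.2,-12,-5.5,0,0,0,-1.2,-2.6,-14,-5.5,0])

```text
time: 15.7
tool_pos: [0.4526, -0.0157, 0.1618]
ee_rot: [3.139, 0.003, 0.908]
wrist_force: [-0.1, -0.2, -1.3]
width: 0.0468
finger_force: 0.0
```

```bash
python3 - <<'E'
from h import *
go((.458,.0103,.16,1.43),(.458,.0103,.1,1.43))
E
```

```text
t 15.7 pos [ 0.4526 -0.0157  0.1618] rpy [3.139e+00 3.000e-03 9.080e-01] w 0.0468 F [-0.1 -0.2 -1.3] T [-0.08  0.13 -0.05]
(0.458, 0.0103, 0.16, 1.43) turn [ 0.001  0.004 -0.522] cm [ 2.38 -1.17  0.17]
(0.458, 0.0103, 0.1, 1.43) turn [ 0.001  0.004 -0.522] cm [ 2.4  -1.18  6.17]
```

>>> move_arm(deltas=[0,0,-0.14,1,-0.5,0,0,0,0,-0.28,2,-1,0,0,0,0,-0.42,2.4,-1.2,2,0,0,0,-0.53,2.4,-1.2,4.5,0,0,0,-0.53,2.4,-1.2,6.2,0,0,0,-0.53,2.4,-1.2,6.2,0,0,0,-0.53,2.4,-1.2,6.2,0])

```text
time: 16.4
tool_pos: [0.458, 0.0094, 0.1]
ee_rot: [-3.141, 0.004, 1.431]
wrist_force: [-0.6, 0.4, 0.7]
width: 0.0469
finger_force: 0.0
```

```bash
python3 - <<'E'
from h import *
s=snap("wrist"); save(s,"w7.png"); grips(s,(200,460,0,399))
go((.458,.0105,.045,1.44))
E
```

```text
grip [351.  16.] c [495.5 137.4] size [ 6.5 31.6] top 0.0642 dir deg 148.8
grip [385.   8.] c [511.9 137.7] size [19.9  5.1] top 0.0716 dir deg 11.2
grip [318. 224.] c [458.3  10.9] size [36.9 10.8] top 0.07 dir deg 82.9
t 16.45 pos [0.4586 0.0093 0.1008] rpy [3.14  0.004 1.431] w 0.0467 F [-0.6 -0.1  0.2] T [-0.05  0.08  0.03]
(0.458, 0.0105, 0.045, 1.44) turn [ 0.001  0.004 -0.009] cm [ 0.13 -0.08  5.58]
```

View pics/w7.png

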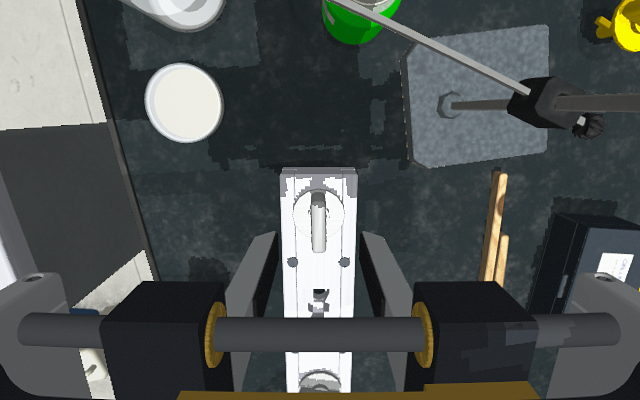

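The grip is at (318,224), centred between the fingers, and the stand clamp at (550,105) is well clear. I descend, close and turn.

>>> move_arm(deltas=[0,0,-0.01,0.1,0,2,0,0,0,-0.01,0.1,0,4.5,0,0,0,-0.01,0.1,0,5.5,0,0,0,-0.01,0.1,0,5.5,0.4,0,0,-0.01,0.1,0,5.5,1,0,0,-0.01,0.1,0,5.5,1,0,0,-0.01,0.1,0,5.5,1,0,0,-0.01,0.1,0,5.5,1])

```text
time: 17.25
tool_pos: [0.4585, 0.0101, 0.0456]
ee_rot: [3.14, 0.004, 1.441]
wrist_force: [0.7, -1.0, -0.4]
width: 0.0106
finger_force: 0.2
```

>>> move_arm(deltas=[0,0,0,0,0,0,1,0,0,0,0,0,0,1,0,0,0.1,0,0,0,1,0,0,0.2,0,0,0,1,0,0,0.3,0,0,0,1,0,0,0.4,0,0,0,1,0,0,0.48,0,0,0,1,0,0,0.48,0,0,0,1])

```text
time: 18.05
tool_pos: [0.4587, 0.01, 0.0454]
ee_rot: [3.138, 0.003, 0.961]
wrist_force: [0.4, -0.0, 3.1]
width: 0.0097
finger_force: 30.0
```

```bash
python3 - <<'E'
from h import *
go()
E
```

```text
t 18.05 pos [0.4587 0.01   0.0454] rpy [3.138e+00 3.000e-03 9.610e-01] w 0.0097 F [ 0.4 -0.   3.1] T [-0.11  0.05  0.03]
```

>>> move_arm(deltas=[0,0,0.08,0,0,0,1,0,0,0.15,0,0,0,1,0,0,0.15,0,0,0,1])

```text
time: 18.35
tool_pos: [0.4584, 0.0101, 0.0451]
ee_rot: [3.139, 0.003, 0.813]
wrist_force: [0.5, -0.1, 2.3]
width: 0.01
finger_force: 30.0
```

```bash
python3 - <<'E'
from h import *
go()
E
```

```text
t 18.35 pos [0.4584 0.0101 0.0451] rpy [3.139e+00 3.000e-03 8.130e-01] w 0.01 F [ 0.5 -0.1  2.3] T [-0.11  0.01 -0.03]
```

Free past 36°, so I continue to the end stop.

>>> move_arm(deltas=[0,0,0.12,0,0,0,1,0,0,0.24,0,0,0,1,0,0,0.36,0,0,0,1,0,0,0.48,0,0,0,1,0,0,0.6,0,0,0,1,0,0,0.72,0,0,0,1,0,0,0.84,0,0,0,1,0,0,0.94,0,0,0,1])

```text
time: 19.15
tool_pos: [0.4571, 0.0101, 0.0439]
ee_rot: [3.137, 0.002, -0.13]
wrist_force: [-0.6, -1.0, -0.2]
width: 0.0096
finger_force: 30.0
```

>>> move_arm(deltas=[0,0,0.06,0,0,0,1,0,0,0.12,0,0,0,1,0,0,0.15,0,0,0,1,0,0,0.15,0,0,0,1])

```text
time: 19.55
tool_pos: [0.457, 0.0098, 0.044]
ee_rot: [3.136, 0.002, -0.277]
wrist_force: [0.0, -1.2, -0.9]
width: 0.01
finger_force: 30.0
```

```bash
python3 - <<'E'
from h import *
go()
E
```

```text
t 19.55 pos [0.457  0.0098 0.044 ] rpy [ 3.136e+00  2.000e-03 -2.770e-01] w 0.01 F [ 0.  -1.2 -0.9] T [-0.43  0.31 -0.  ]
```

>>> move_arm(deltas=[0,0,0.02,0,0,0,1,0,0,0.02,0,0,0,0.4,0,0,0.02,0,0,0,0.4,0,0,0.02,0,0,0,0.4,0,0,0.02,0,0,0,0.4,0,0,0.02,0,0,-3,0.4,0,0,0.02,0,0,-6,0.4,0,0,0.02,0,0,-6,0.4])

```text
time: 20.35
tool_pos: [0.4614, 0.0102, 0.1096]
ee_rot: [3.14, -0.01, -0.299]
wrist_force: [0.1, -0.2, 1.1]
width: 0.0285
finger_force: 0.0
```

```bash
python3 - <<'E'
from h import *
s=snap("wrist"); grips(s,(150,500,100,399),.05,.076)
go((.30,-.02,.28,.4))
E
```

```text
grip [179. 102.] c [567.9  75.4] size [1.2 5.3] top 0.0716 dir deg 95.0
grip [322. 225.] c [457.    9.9] size [10.7 37.9] top 0.067 dir deg 164.5
grip [151. 219.] c [496.7 133.6] size [ 2.6 18.2] top 0.0536 dir deg 156.7
t 20.4 pos [0.4599 0.0103 0.1072] rpy [ 3.139 -0.006 -0.299] w 0.0282 F [-0.5  0.6  0.2] T [-0.05  0.2   0.02]
(0.3, -0.02, 0.28, 0.4) turn [ 0.005 -0.005 -0.699] cm [-14.29   7.65 -17.34]
```

nut_3's screw is home too, with its grip top at 67 mm and across the bar. I back off and take a final look.

>>> move_arm(deltas=[0,0,0,0,0,-4,0.4,0,0,0,0,0,-8,0.4,0,0,0,-3,2,-12,0.4,0,0,0,-7,4,-16,0.4,0,0,0,-11,6,-17.3,0.4,0,0,0,-14.3,7.6,-17.3,0.4,0,0,0,-14.3,7.6,-17.3,0.4])

```text
time: 21.1
tool_pos: [0.2964, -0.0197, 0.2794]
ee_rot: [3.137, -0.005, -0.301]
wrist_force: [0.8, -0.2, -1.1]
width: 0.0285
finger_force: 0.0
```

```bash
python3 - <<'E'
from h import *
go()
s=snap("scene"); save(s,"s9.png"); grips(s,(255,365,210,295),.05,.076)
cv2.imwrite("pics/s9c.png",cv2.resize(s["image"][140:360,200:460],None,fx=2.7,fy=2.7,interpolation=2)[:,:,::-1])
E
```

```text
t 21.1 pos [ 0.2964 -0.0197  0.2794] rpy [ 3.137 -0.005 -0.301] w 0.0285 F [ 0.8 -0.2 -1.1] T [ 0.    0.11 -0.  ]
grip [281. 262.] c [454.5   9.9] size [10.3 37.3] top 0.067 dir deg 163.9
grip [339. 272.] c [342.6 -59.5] size [ 9.9 37.5] top 0.066 dir deg 141.7
```

View pics/s9c.png

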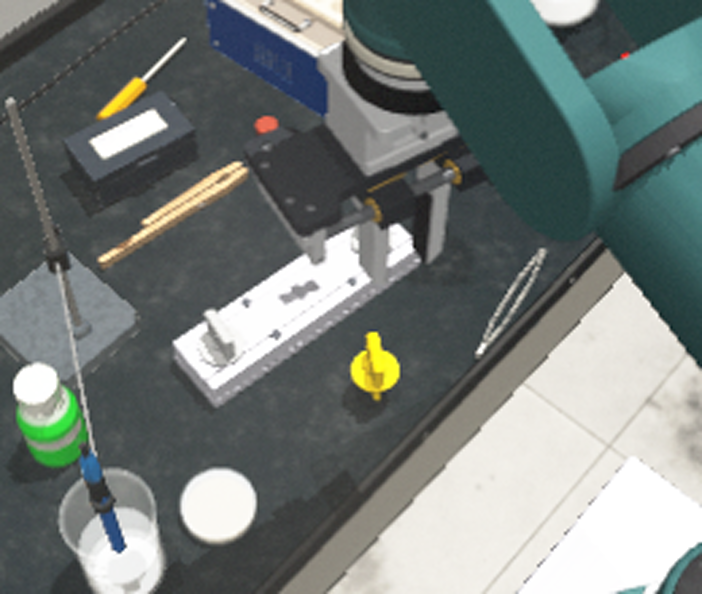

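The final view shows nut_3's screw across the bar at (218,335) and the middle nut empty at (300,292). Nothing else visible has moved, and the arm is clear. The hand covers nut_1 in this view; its screw was measured home earlier.

```bash
python3 -c "
from bench import robot
print(robot.close_job())"
```

```text
the job is handed in; nothing more can be done
None
```

The job is handed in at about 21 s: the screws in nut_1 and nut_3 turned freely about 98° and sank home, and the middle one bound near 27° and now lies in the tray.

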